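Crimp a vial: reach through the guard window and press the lever

ROBOT

A 6-joint arm with a two-finger parallel gripper is mounted at the origin on a cart in front of the work surface, level with it; the furniture and walls round the work are solid. World frame = base frame: x ahead of the robot, y to its left, z up, the work surface at z = 0. Lengths are in m, angles in degrees, forces in N, time in s.
With the tool pointing down it reaches from about 0.25 to 0.725 m from the base axis. Payload 9.7 kg.
Tool frame: the origin (TCP) lies at the centre of the arm's flange, where the gripper is bolted on; the fingertips stand 173 mm ahead of it and the grasp point (between the pads) lies bot.grip_depth ahead of it (bot.grip_depth is the distance from the TCP to the grasp point, in m); z points along the fingers, y is the direction in which the jaws open and shut (so a half turn about z gives the same grasp; the last joint's range is limited). The gripper opens to 85 mm and grips with 20 to 120 N. Pads are 22 mm wide; open, the fingers measure 114 mm over their backs; the gripper's body (76 mm by 85 mm) begins 54 mm behind the grasp point. The pads swing forward as they close: fully open they stand 13 mm farther back than shut.
Start: joints at [72.995, 4.979, 10.078, 95.1, 0, 90], TCP at [0.161, 0.526, 0.405] pointing down, gripper open.
Joint ranges: [-179.16, 179.16], [-48.56, 103.87], [-65.8, 70.77], [-126.05, 130.52], [-82.76, 87.17], [-180, 180]. Speed limits (degrees/s): [127.2, 127.2, 147.25, 180, 180, 180].

INTERFACE

Orientations are given as [roll, pitch, yaw] about the fixed x, y, z axes, in that order (R = Rz(yaw) Ry(pitch) Rx(roll)).
In Python, from workcell import status, viewer, bot gives the robot as it stands. The module is installed in compiled form; this text tells all that it offers.
- The arm moves only by the tool move_arm, never from a script. Its argument "commands" is a list of rows, each an object with "claw": the gripper's target within -1 to 1 (fully open at 1, half-way at 0, shut at -1); "travel": the shift along the tool's x, y, z in cm, a list of three; "turn": the turn about the tool's z in degrees. A call has 1 to 5 rows; each row shifts and turns the commanded pose from where the row before left it, along the tool's axes as they then stand; what a row does not reach is not made up. A row lasts 1/12 s, in which the tool goes at most 41.7 mm and 7.16 degrees, less where a joint would pass 70% of its speed; a pose out of reach is approached as far as the arm can. A call is refused whole if a number of a shift passes 4.17 or a number of a turn 7.16, either way. A call with a gripper value outside its range is refused whole. The fingers move at their own pace and stop on an object; "squeeze" is the grip in N (left out, the last holds). Time passes only in rows, so rows that do not move let the fingers close. It gives the time, the measured TCP pose, the force and the opening at its end, in the units of the state.
- status.get_obs(): the state, without advancing time (a new reading comes with each control period).
- viewer.camera(name): name is "scene" or "top"; returns the picture (480x640x3 uint8, blue, green, red); there is no depth.
- viewer.camera_params(name): a dict with "camera_matrix" (3x3 intrinsics, pixels), "D" ([k1, k2, p1, p2, k3] as OpenCV has them; the pictures are not rectified), "xyz" and "rotation" of the camera in the world. Camera axes: x right, y up, looking along -z (the intrinsics and any distortion apply to the point x, -y, -z); pixel columns grow to the right and rows downward; lengths in m; the calibration is good to about 2 mm. A picture is of the moment at which its call begins. camera_params takes no time and is no camera call.
- bot.job_done(): hands the job in, once; it reports no verdict.
The state is a dict: "time": time; "q": joint angles; "qd": joint speeds; "joint_efforts": joint torques, N m; "ee_pos": TCP position; "tcp_rot": TCP orientation; "wrist_force": force on the tool from outside, world axes, zero at the start; "torque": the same for the moment, N m; "opening": finger opening in m.
Only numpy, scipy, OpenCV 4.12 (cv2) and the standard library are available. Lean on these libraries where they do the work, as an engineer would, in place of code of your own. Each camera call takes 0.05 s, during which the arm holds its last target.

TASK

Crimp the vial that waits in the bench press: with the fingertips push the loose carriage by its blue end plate along its track until it is home against the end stop, then reach down through the window of the yellow guard and press the red lever pad fully down, hold it down for about a second, and let it spring back up. Touch no part of the guard at any time, never press the lever before the carriage is home, and grip or lift nothing; the cap box, the red-capped vial and the amber bottle stay where they stand.

Things in the scene. Friction and masses are not known exactly. Their poses are not given: they have to be found in the camera images.
- press: Grey bench crimping press, fixed. Origin on the surface under the crimping head; +x to the back (lever pivot), +y the way the carriage is pushed home. Track bed 8 mm above the surface, from the end stop 22 mm on the +y side of the origin to 260 mm on the -y side, 72 mm wide over its two aluminium rails (tops 20 mm above the surface), which guide the carriage with 1.7 mm play each side.
- carriage: White loose carriage, 51 mm wide, 177 mm long, 10 mm thick, about 0.25 kg, sliding in the track, with a small blue-capped vial fixed in it. Origin on its underside under the vial, 8 mm above the surface; axes as the press's. Far (+y) edge 22 mm from the origin, vial top 44 mm above it. Home, against the stop, when its origin is over the press's; it starts 30 to 65 mm short of that (-y).
- push_face (a point): Middle of the outer face of the carriage's blue end plate, 155 mm on the -y side of the carriage's origin, 33 mm above the surface. Plate 51 mm wide, 10 mm thick, from 8 to 50 mm above the surface; push this face along the press's +y. With the carriage home it is still about 75 mm outside the guard's side. Tall instruments stand to the right of and behind this end: come in from the robot's side.
- guard: Fixed guard, not to be touched: yellow frame with clear sheets over the press, 150 mm wide (y), from 136 mm before to 107 mm behind its origin (x), top 137 mm above the surface. Axes within 0.02 rad of the press's, origin up to 8 mm off the press's in each direction. Its side sheets end 63 mm above the surface, so that the carriage passes beneath.
- window (a point): Centre of the window in the guard's top, at the height of the top face (137 mm above the surface). The opening is 72 mm along the guard's x and 92 mm along its y; the yellow frame round it is 5 mm thick.
- lever_pad (a point): Top centre of the round red pad, 36 mm across, at the free end of the lever, below the window; it moves with the lever. At rest it is 12 mm below the guard's top face, fully pressed it is about 41 mm below. It may be up to 12 mm off the window's centre. Press it straight down.
- lever (a joint): Lever angle, rad: 0 at rest (up), 0.20 fully down on its stop, where the pad has gone down 29 mm. Pivot 85 mm above the surface, 70 mm behind the press's origin; pad 141 mm in front of the pivot. Spring return: about 4 N at the pad starts it, about 9 N holds it fully down; it rises by itself when let go. The crimping head moves with it.
- cap_box: Clear box of vial caps, 64x78x37 mm, loose, standing behind the track (+x side); origin at the centre of its underside. Leave alone.
- vial_red: Small vial with a red cap, 12 mm across, 33 mm tall, loose, standing on the robot's side of the track; origin at the centre of its underside. Leave alone.
- bottle_amber: Amber bottle with black cap, 60 mm across, 122 mm tall, loose, close beside the guard on its +y side; origin at the centre of its underside. Leave alone.

How it is judged (in metres and radians):
On the way, in this order (a step that is already met when the one before it is completed fails the run):
1. the carriage is pushed home against the end stop (y of carriage in the frame of press above -0.004 m), for 0.2 s.
2. the lever is held fully down with the fingers on it, the carriage home (y of carriage in the frame of press above -0.004 m and value of joint lever above 0.17 rad and contact force between the fingers and lever above 1 N), for 0.6 s.
At the end, for the whole second after the job is handed in: After the lever has been held down past 0.17 of its 0.20 rad by the fingers for 0.6 s with the carriage home, it is up again (below 0.03 rad), and the carriage lies at rest in the track within 4 mm of home (y of carriage in the frame of press above -0.004 m and z of carriage in the frame of press below 0.011 m and value of joint lever below 0.03 rad and linear speed of carriage below 0.02 m/s); the robot touches nothing.
It fails at once if the arm or fingers touch the guard (contact force between any of the fingers, the arm and guard above 0.5 N).
It fails at once if the lever is pressed while the carriage is not home (value of joint lever above 0.06 rad and y of carriage in the frame of press below -0.006 m).
It fails at once if the carriage is lifted or tipped in its track (z of carriage in the frame of press above 0.014 m or angle between carriage's own z axis and vertical above 0.08 rad).
It fails at once if the cap box, the red-capped vial or the amber bottle is moved by more than 20 mm, lifted or tipped ((distance of cap_box from where it was at the start of the episode above 0.02 m or angle between cap_box's own z axis and vertical above 0.35 rad) or (distance of vial_red from where it was at the start of the episode above 0.02 m or angle between vial_red's own z axis and vertical above 0.35 rad) or (distance of bottle_amber from where it was at the start of the episode above 0.02 m or angle between bottle_amber's own z axis and vertical above 0.35 rad)).
It also fails if it takes over 51 s, if anything falls off the work surface, if the arm or the gripper's body presses on something with over 40 N, if the wrist force passes 120 N, or if a joint passes its speed limit or range.

## Working session

There is one attempt and no reset: what is moved stays moved. The work goes in short steps, Python scripts to look and compute and a tool call to move; the robot and the scene stay as the last step left them, time stands still between calls to the robot, and variables do not carry over. Pictures are saved under pics/ and viewed, and the job is handed in when it is done.

Besides the shell and the picture viewer there is one more tool, called after "Call:" as name([rows], argument=value, ...), one row to a line, values as JSON. move_arm: Moves the arm, as the interface text tells. Its arguments: {"type":"object","properties":{"commands":{"type":"array"},"squeeze":{"type":"number"}},"required":["commands"]}

```bash
mkdir -p pics; python3 - <<'E'
from workcell import status, viewer, bot
import cv2
print(status.get_obs()); print(bot.grip_depth)
for n in("scene","top"):
    cv2.imwrite(f"pics/{n}0.png",viewer.camera(n)); print(n,viewer.camera_params(n))
E
```

```text
{'time': 0.0, 'q': array([7.29937904e+01, 5.01158821e+00, 1.00338249e+01, 9.51001391e+01,
       9.08629319e-05, 9.00006385e+01]), 'qd': array([ 0.03003224,  0.09503876, -0.08487093,  0.02210802,  0.07092919,
       -0.02456884]), 'joint_efforts': array([-1.12399139e-03, -5.20392931e+01,  4.64800429e+01,  1.64735690e-02,
       -1.38005812e-04,  2.61610791e-05]), 'ee_pos': array([0.16086091, 0.52594907, 0.4039726 ]), 'tcp_rot': array([-1.79922098e+02, -8.99946465e-05,  1.62993152e+02]), 'wrist_force': array([ 5.64715672e-01, -1.52627929e-04, -7.20825124e-01]), 'torque': array([-0.02106334,  0.02212226, -0.0432033 ]), 'opening': 0.0856313195693115}
0.1547
scene {'camera_matrix': array([[519.70991066,   0.        , 319.16837727],
       [  0.        , 519.70991066, 246.87785217],
       [  0.        ,   0.        ,   1.        ]]), 'D': array([-0.13417136,  0.        ,  0.        ,  0.        ,  0.        ]), 'xyz': array([ 0.17818085, -0.21384916,  0.86476056]), 'rotation': array([ 33.90241585,  -0.12778986, -41.71342095])}
top {'camera_matrix': array([[497.90378168,   0.        , 326.5341256 ],
       [  0.        , 497.90378168, 226.46843236],
       [  0.        ,   0.        ,   1.        ]]), 'D': array([-0.04921333,  0.        ,  0.        ,  0.        ,  0.        ]), 'xyz': array([0.40863324, 0.19184167, 0.95005984]), 'rotation': array([  6.77766147,  -0.93925413, -88.72984277])}
```

View pics/scene0.png

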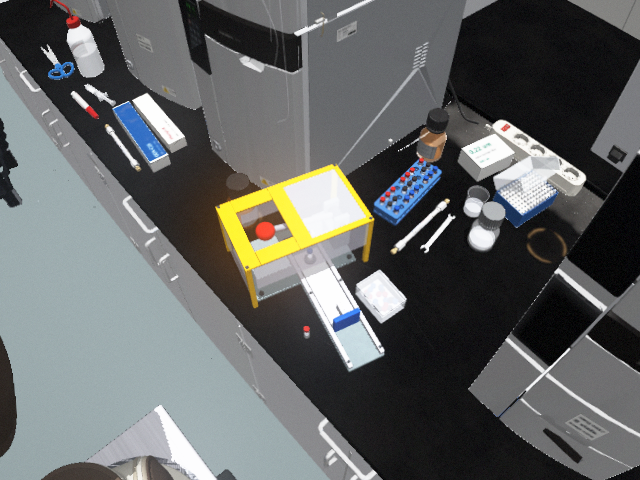

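View pics/top0.png

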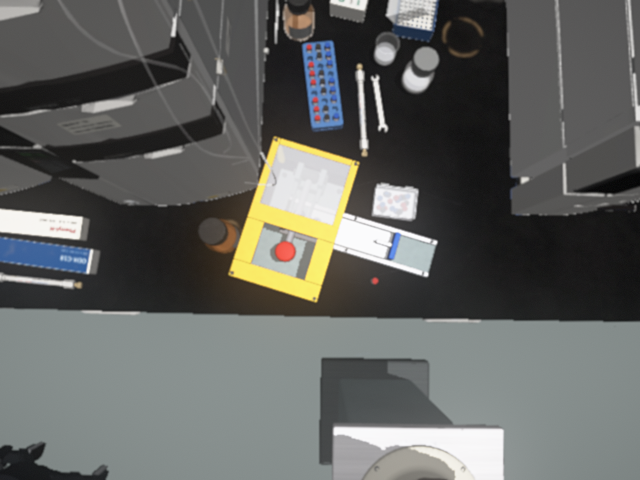

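```bash
cat > h.py <<'E'
import numpy as np, cv2
from scipy.spatial.transform import Rotation as R
from workcell import status, viewer, bot
def ray(n,px):
    p=viewer.camera_params(n)
    u=cv2.undistortPoints(np.array(px,float).reshape(-1,1,2),p["camera_matrix"],p["D"])[:,0]
    d=np.c_[u[:,0],-u[:,1],-np.ones(len(u))]
    return p["xyz"],R.from_euler('xyz',p["rotation"],degrees=True).apply(d)
def plane(n,px,z):
    o,d=ray(n,px); return o+d*((z-o[2])/d[:,2])[:,None]
def two(pa,pb):
    o1,d1=ray("top",[pa]);o2,d2=ray("scene",[pb]);d1=d1[0];d2=d2[0]
    A=np.c_[d1,-d2]; s=np.linalg.lstsq(A,o2-o1,rcond=None)[0]
    a=o1+s[0]*d1;b=o2+s[1]*d2; return (a+b)/2,np.linalg.norm(a-b)
E
python3 - <<'E'
from h import *
np.set_printoptions(precision=4,suppress=True)
for n in("top","scene"):
    im=cv2.imread(f"pics/{n}0.png"); h=cv2.cvtColor(im,cv2.COLOR_BGR2HSV)
    for c,lo,hi in(("yel",(18,120,120),(35,255,255)),("red",(0,150,100),(8,255,255)),("blue",(105,150,80),(125,255,255))):
        m=cv2.inRange(h,lo,hi)
        cs,_=cv2.findContours(m,cv2.RETR_EXTERNAL if c!="yel" else cv2.RETR_CCOMP,cv2.CHAIN_APPROX_NONE)
        for k in cs:
            a=cv2.contourArea(k)
            if a>(8 if c=="red" else 60):
                x=k.reshape(-1,2).mean(0)
                if 200<x[0]<460 and 120<x[1]<370:
                    M=cv2.moments(k);q=cv2.boxPoints(cv2.minAreaRect(k))
                    print(n,c,a,M['m10']/M['m00'],M['m01']/M['m00'],q.round(1).tolist(), cv2.approxPolyDP(k,4,True).reshape(-1,2).tolist())
t=cv2.imread("pics/top0.png")[120:310,190:450]; cv2.imwrite("pics/topc.png",cv2.resize(t,None,fx=3,fy=3,interpolation=cv2.INTER_CUBIC))
t=cv2.imread("pics/scene0.png")[150:380,200:420]; cv2.imwrite("pics/scenec.png",cv2.resize(t,None,fx=2.5,fy=2.5,interpolation=cv2.INTER_CUBIC))
E
```

```text
top yel 102.5 263.79024390243904 174.1284552845528 [[257.79998779296875, 181.60000610351562], [263.79998779296875, 163.60000610351562], [270.70001220703125, 165.89999389648438], [264.70001220703125, 183.89999389648438]] [[265, 164], [259, 182], [266, 180]]
top yel 8135.5 287.3153872943683 241.18431565361686 [[227.0, 275.20001220703125], [270.5, 133.89999389648438], [360.0, 161.5], [316.5, 302.79998779296875]] [[274, 136], [267, 154], [270, 164], [282, 143], [351, 165], [336, 218], [330, 226], [258, 202], [263, 186], [257, 186], [228, 274], [316, 302], [359, 162]]
top yel 2578.0 283.6910395655547 250.9255236617533 [[248.89999389648438, 264.20001220703125], [263.0, 219.8000030517578], [318.79998779296875, 237.5], [304.70001220703125, 281.8999938964844]] [[264, 222], [318, 239], [304, 280], [250, 263]]
top red 11.0 375.0 280.66666666666663 [[372.5, 280.5], [375.0, 278.0], [377.5, 280.5], [375.0, 283.0]] [[376, 279], [375, 283]]
top red 262.5 284.7701587301587 251.0165079365079 [[276.0, 242.0], [294.0, 242.0], [294.0, 260.0], [276.0, 260.0]] [[282, 242], [276, 255], [288, 260], [294, 249
[... 1121 characters left out ...]
39977285633 319.2322544009085 [[329.8999938964844, 320.1000061035156], [358.1000061035156, 307.1000061035156], [363.20001220703125, 318.20001220703125], [335.0, 331.20001220703125]] [[359, 309], [335, 318], [335, 331], [357, 321]]
scene blue 667.0 413.3948025987006 193.68040979510243 [[371.3999938964844, 206.6999969482422], [423.70001220703125, 153.0], [445.1000061035156, 173.8000030517578], [392.79998779296875, 227.5]] [[437, 166], [431, 165], [421, 177], [417, 160], [411, 166], [415, 175], [432, 175], [425, 188], [417, 179], [413, 186], [421, 190], [421, 184], [423, 191], [413, 200], [404, 195], [410, 202], [394, 205], [403, 211], [398, 216], [374, 204], [380, 215], [398, 222], [439, 179]]
```

View pics/topc.png

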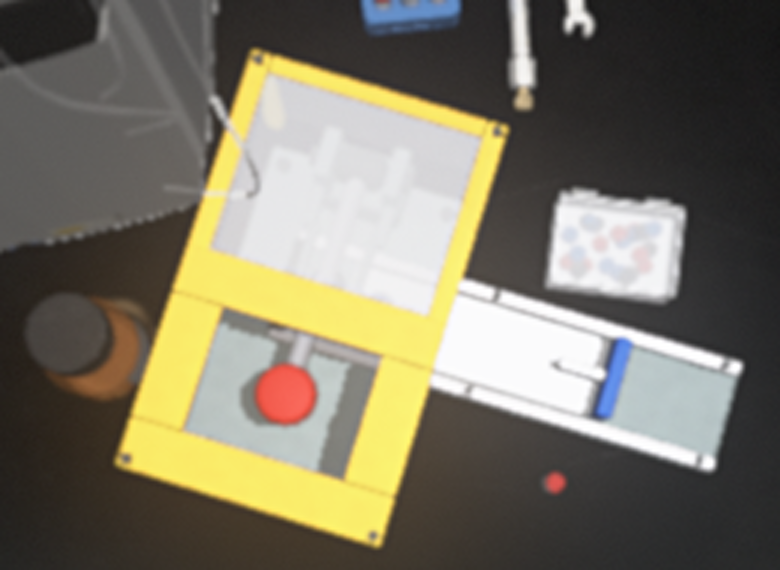

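View pics/scenec.png

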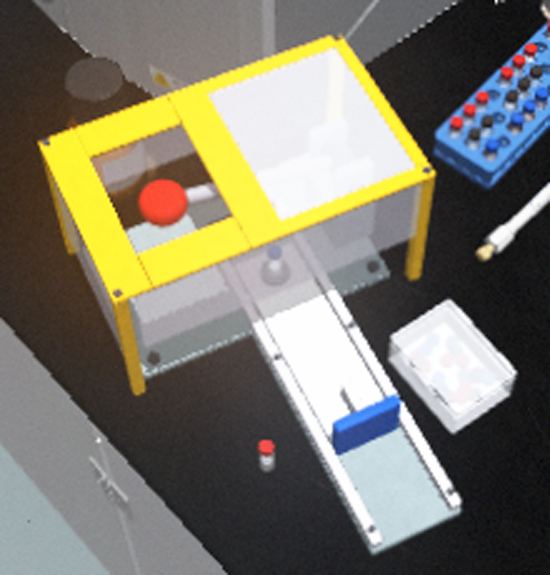

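```bash
python3 - <<'E'
from h import *
np.set_printoptions(precision=4,suppress=True)
T=lambda L:[(x/3+190-.33,y/3+120-.33) for x,y in L]
def show(n,P): print(n,P[:,:2].tolist() if 0 else P[:,:2].round(4).tolist())
g=plane("top",T([(255,50),(508,128),(381,546),(118,460)]),.137);show("guard",g)
w=plane("top",[(263.5,221.5),(318.3,238.5),(304.3,280.5),(249.5,263.5)],.137);show("win",w);print(w.mean(0),g.mean(0),[np.linalg.norm(w[i]-w[i-1]) for i in range(4)],[np.linalg.norm(g[i]-g[i-1]) for i in range(4)])
ws=plane("scene",[(272.5,198),(292.8,236.2),(253.5,253),(234,213)],.137);show("winscene",ws);print(ws.mean(0))
for a,b in((w[0]-w[3],'x'),(w[1]-w[2],'x'),(w[0]-w[1],'y'),(w[3]-w[2],'y'),(g[0]-g[3],'gx'),(g[1]-g[2],'gx'),(g[0]-g[1],'gy'),(g[3]-g[2],'gy')): print(b,np.degrees(np.arctan2(a[1],a[0])))
print("pad",plane("top",[(284.77,251.0)],.125),plane("scene",[(264.5,230.3)],.125),two((284.77,251.0),(264.5,230.3)))
b=plane("top",T([(631,341),(610,419)]),.05);show("plate outer top",b);print(b.mean(0),np.linalg.norm(b[0]-b[1]),np.degrees(np.arctan2(*(b[0]-b[1])[[1,0]])))
S=lambda L:[(x/2.5+200-.3,y/2.5+150-.3) for x,y in L]
b=plane("scene",S([(400,397),(333,431)]),.05);show("plate scene ",b);print(b.mean(0),np.linalg.norm(b[0]-b[1]))
t=plane("top",T([(742,363),(713,470),(462,280),(431,387)]),.02);show("track",t)
for a in (t[2]-t[0],t[3]-t[1],t[0]-t[1]):print(np.degrees(np.arctan2(a[1],a[0])),np.linalg.norm(a))
print("vial",plane("top",[(375,280.7)],.033),plane("scene",[(306,328)],.033))
print("box",plane("top",T([(560,190),(685,208),(672,298),(548,288)]),.037))
print("bottle",plane("top",T([(68,333)]),.122))
E
```

```text
guard [[0.656, 0.2712], [0.6149, 0.1287], [0.3827, 0.1939], [0.4256, 0.3374]]
win [[0.5113, 0.2845], [0.4854, 0.1937], [0.4164, 0.2148], [0.4418, 0.3047]]
[0.4637 0.2494 0.137 ] [0.5198 0.2328 0.137 ] [np.float64(0.07236030099455541), np.float64(0.09439409003236168), np.float64(0.07215528891208631), np.float64(0.09347970857070896)] [np.float64(0.23977469177601748), np.float64(0.14833629674142926), np.float64(0.2411683731656513), np.float64(0.14981468541791207)]
winscene [[0.5126, 0.2855], [0.4857, 0.1966], [0.4143, 0.2141], [0.4402, 0.3044]]
[0.4632 0.2501 0.137 ]
x -16.257855476131382
x -16.98510961665577
y 74.06697388257405
y 74.19937334821348
gx -16.02864264625634
gx -15.67927857592951
gy 73.91218730362843
gy 73.38146984350618
pad [[0.4644 0.2488 0.125 ]] [[0.4618 0.2461 0.125 ]] (array([0.4644, 0.2494, 0.1193]), np.float64(0.0008426136737072191))
plate outer top [[0.5065, 0.0452], [0.4588, 0.0577]]
[0.4827 0.0514 0.05  ] 0.04929795692252848 -14.678950598372253
plate scene  [[0.5104, 0.0492], [0.4575, 0.0612]]
[0.4839 0.0552 0.05  ] 0.05419138887461693
track [[0.4975, -0.0299], [0.4302, -0.0115], [0.5459, 0.1473], [0.478, 0.1654]]
74.74173692137093 0.18365226446089752
74.87737752563801 0.1832446398116247
-15.278597609568383 0.06986532983351389
vial [[0.4198 0.088  0.033 ]] [[0.4204 0.0898 0.033 ]]
box [[0.6016 0.0879 0.037 ]
 [0.5922 0.0095 0.037 ]
 [0.5353 0.0177 0.037 ]
 [0.5397 0.0948 0.037 ]]
bottle [[0.4957 0.3711 0.122 ]]
```

Call:
move_arm([
  {"claw":-1,"travel":[0,0,0],"turn":-1.8},
  {"claw":-1,"travel":[-2,-2,0],"turn":0},
  {"claw":-1,"travel":[-2,-2,0],"turn":0},
  {"claw":-1,"travel":[-2,-2,0],"turn":0},
  {"claw":-1,"travel":[-2,-2,0],"turn":0},
], squeeze=20)

```text
time: 0.52
ee_pos: [0.2174, 0.4267, 0.4042]
tcp_rot: [-179.9, -0.0, 164.8]
wrist_force: [0.1, 0.3, -0.5]
opening: 0.0254
```

Call:
move_arm([
  {"claw":-1,"travel":[-2,-2,0],"turn":0},
  {"claw":-1,"travel":[-2,-2,0],"turn":0},
  {"claw":-1,"travel":[-2,-2,0],"turn":0},
  {"claw":-1,"travel":[-2,-2,0],"turn":0},
  {"claw":-1,"travel":[-2,-2,0],"turn":0},
])

```text
time: 0.93
ee_pos: [0.2877, 0.3038, 0.4045]
tcp_rot: [-180.0, -0.0, 164.8]
wrist_force: [-0.4, 0.8, -0.4]
opening: -0.0001
```

Call:
move_arm([
  {"claw":-1,"travel":[-2,-2,0],"turn":0},
  {"claw":-1,"travel":[-2,-2,0],"turn":0},
  {"claw":-1,"travel":[-2,-2,0],"turn":0},
  {"claw":-1,"travel":[-2,-2,0],"turn":0},
  {"claw":-1,"travel":[-2,-2,0],"turn":0},
])

```text
time: 1.35
ee_pos: [0.358, 0.181, 0.4045]
tcp_rot: [-180.0, -0.0, 164.8]
wrist_force: [0.6, 1.2, -0.9]
opening: -0.0
```

Call:
move_arm([
  {"claw":-1,"travel":[-2.5,-2.4,0],"turn":0},
  {"claw":-1,"travel":[-2.5,-2.4,0],"turn":0},
  {"claw":-1,"travel":[-2.5,-2.4,0],"turn":0},
  {"claw":-1,"travel":[-2.5,-2.4,0],"turn":0},
  {"claw":-1,"travel":[-2.5,-2.4,0],"turn":0},
])

```text
time: 1.77
ee_pos: [0.4472, 0.0319, 0.4045]
tcp_rot: [180.0, -0.0, 164.8]
wrist_force: [0.0, 0.7, 0.7]
opening: 0.0002
```

Call:
move_arm([
  {"claw":-1,"travel":[-2.5,-2.2,0],"turn":0},
  {"claw":-1,"travel":[0,0,3.5],"turn":0},
  {"claw":-1,"travel":[0,0,3.5],"turn":0},
  {"claw":-1,"travel":[0,0,3.0],"turn":0},
  {"claw":-1,"travel":[0,0,0],"turn":0},
])

```text
time: 2.18
ee_pos: [0.4637, 0.0056, 0.2985]
tcp_rot: [-179.9, -0.5, 164.8]
wrist_force: [-0.7, -0.4, -0.5]
opening: 0.0
```

```bash
python3 - <<'E'
from h import *
for n in("top","scene"): cv2.imwrite(f"pics/{n}1.png",viewer.camera(n))
o=status.get_obs();print(o['ee_pos'],o['tcp_rot'],o['q'])
E
```

```text
[0.46481943 0.0059359  0.30472073] [-1.79971172e+02 -9.87629179e-02  1.64793426e+02] [ 7.31791114e-01 -7.45316681e+00 -1.31889641e+01  8.43670853e+01
 -5.99667504e-04  1.59383412e+01]
```

View pics/scene1.png

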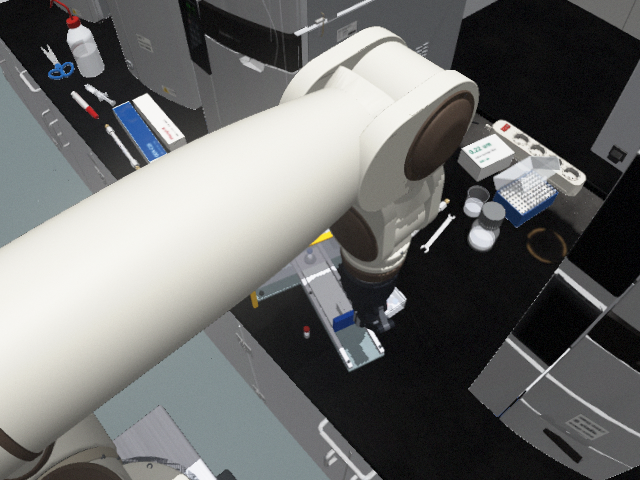

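View pics/top1.png

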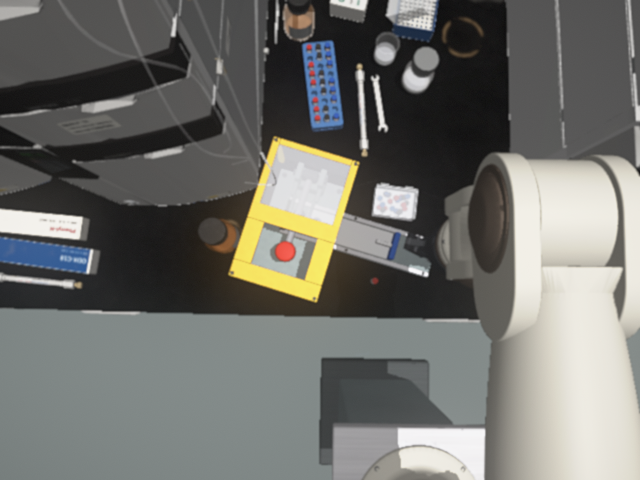

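Call:
move_arm([
  {"claw":-1,"travel":[-0.5,0,2.5],"turn":0},
  {"claw":-1,"travel":[0,0,2.5],"turn":0},
  {"claw":-1,"travel":[0,0,2.0],"turn":0},
  {"claw":-1,"travel":[0,0,1.5],"turn":0},
  {"claw":-1,"travel":[0,0,0],"turn":0},
])

```text
time: 2.7
ee_pos: [0.47, 0.0048, 0.2194]
tcp_rot: [-180.0, -0.1, 164.8]
wrist_force: [-0.9, -0.4, -0.4]
opening: -0.0
```

```bash
python3 - <<'E'
from h import *
A=viewer.camera("scene");B=viewer.camera("top")
cv2.imwrite("pics/s2.png",cv2.resize(A[230:390,270:430],None,fx=4,fy=4,interpolation=cv2.INTER_CUBIC)[:600])
cv2.imwrite("pics/t2.png",cv2.resize(B[180:310,320:480],None,fx=4,fy=4,interpolation=cv2.INTER_CUBIC))
o=status.get_obs();print(o['ee_pos'],o['tcp_rot'],o['wrist_force'])
E
```

```text
[0.47059074 0.00480395 0.22185533] [1.79967927e+02 1.12306168e-01 1.64813748e+02] [-0.01526373  0.36530206  0.17305357]
```

View pics/s2.png

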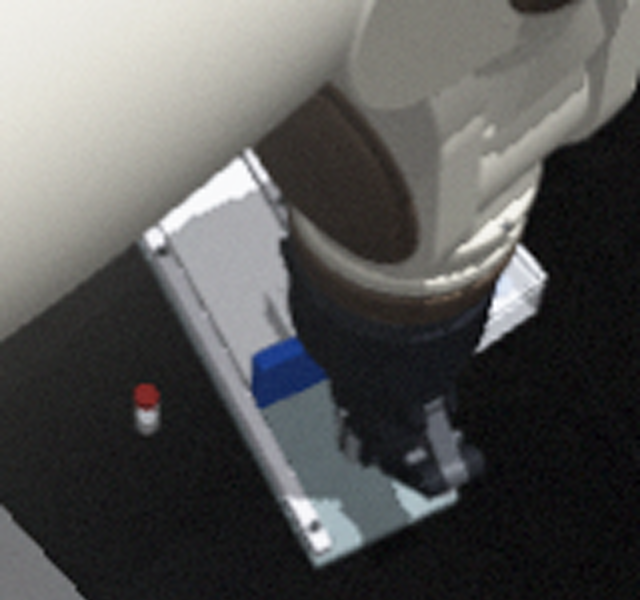

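View pics/t2.png

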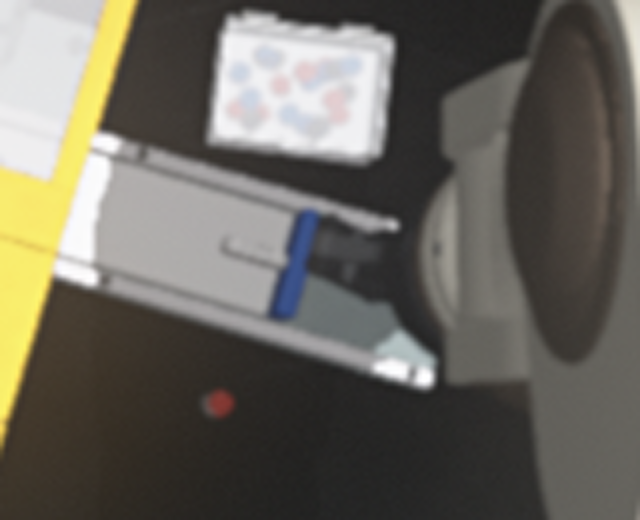

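```bash
cat >> h.py <<'E'
def proj(n,P):
    p=viewer.camera_params(n)
    c=R.from_euler('xyz',p["rotation"],degrees=True).inv().apply(np.atleast_2d(P)-p["xyz"])
    c=c*[1,-1,-1]
    return cv2.projectPoints(c,np.zeros(3),np.zeros(3),p["camera_matrix"],p["D"])[0][:,0]
E
python3 - <<'E'
from h import *
P=np.array([[.4706,.0048,z] for z in(.049,.036,.1)])
print((proj("scene",P)-[270,230])*4,(proj("top",P)-[320,180])*4)
E
```

```text
[[364.07499366 440.49255021]
 [361.92717817 452.74731301]
 [373.03098519 389.24834796]] [[407.56588016 294.18644687]
 [401.75669717 295.99170088]
 [432.0411355  286.5782206 ]]
```

```bash
python3 - <<'E'
from h import *
u=np.array([.2622,.965]);v=np.array([.965,-.2622]);t=np.array([.4706,.0048])
for q in((430,490),(480,460),(340,450),(440,400),(375,465)):
    for z in (.04,.06,.08,.1):
        p=plane("scene",[(270+q[0]/4,230+q[1]/4)],z)[0,:2]-t; print(q,z,"pressx %.3f y %.3f"%(p@v,p@u))
A=viewer.camera("scene")
c=cv2.resize(A[300:370,340:410],None,fx=8,fy=8,interpolation=cv2.INTER_CUBIC)
cv2.imwrite("pics/s3.png",np.clip((c/255.)**.45*255,0,255).astype('uint8'))
E
```

```text
(430, 490) 0.04 pressx 0.016 y -0.029
(430, 490) 0.06 pressx 0.011 y -0.036
(430, 490) 0.08 pressx 0.005 y -0.042
(430, 490) 0.1 pressx -0.001 y -0.048
(480, 460) 0.04 pressx 0.042 y -0.027
(480, 460) 0.06 pressx 0.036 y -0.033
(480, 460) 0.08 pressx 0.029 y -0.040
(480, 460) 0.1 pressx 0.023 y -0.046
(340, 450) 0.04 pressx -0.009 y 0.004
(340, 450) 0.06 pressx -0.014 y -0.003
(340, 450) 0.08 pressx -0.019 y -0.010
(340, 450) 0.1 pressx -0.025 y -0.017
(440, 400) 0.04 pressx 0.041 y 0.005
(440, 400) 0.06 pressx 0.035 y -0.002
(440, 400) 0.08 pressx 0.028 y -0.009
(440, 400) 0.1 pressx 0.022 y -0.016
(375, 465) 0.04 pressx 0.001 y -0.009
(375, 465) 0.06 pressx -0.004 y -0.016
(375, 465) 0.08 pressx -0.010 y -0.022
(375, 465) 0.1 pressx -0.015 y -0.029
```

View pics/s3.png

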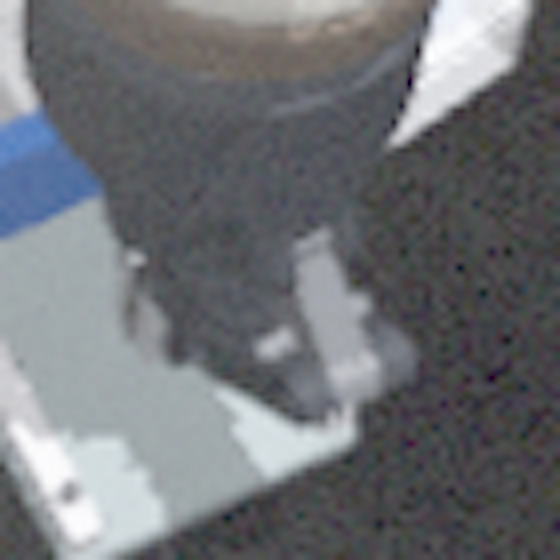

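Call:
move_arm([
  {"claw":-1,"travel":[0,0,0],"turn":7},
  {"claw":-1,"travel":[0,0,0],"turn":7},
  {"claw":-1,"travel":[0,0,0],"turn":7},
  {"claw":-1,"travel":[0,0,0],"turn":7},
  {"claw":-1,"travel":[0,0,0],"turn":7},
])

```text
time: 3.27
ee_pos: [0.4707, 0.0047, 0.2222]
tcp_rot: [179.9, 0.1, 129.5]
wrist_force: [0.6, -0.0, 0.4]
opening: 0.0001
```

Call:
move_arm([
  {"claw":-1,"travel":[0,0,0],"turn":7},
  {"claw":-1,"travel":[0,0,0],"turn":7},
  {"claw":-1,"travel":[0,0,0],"turn":7},
  {"claw":-1,"travel":[0,0,0],"turn":7},
  {"claw":-1,"travel":[0,0,0],"turn":7},
])

```text
time: 3.68
ee_pos: [0.4707, 0.0047, 0.2222]
tcp_rot: [179.8, 0.0, 94.5]
wrist_force: [-0.1, 0.0, -0.3]
opening: 0.0003
```

Call:
move_arm([
  {"claw":-1,"travel":[0,0,0],"turn":7},
  {"claw":-1,"travel":[0,0,0],"turn":7},
  {"claw":-1,"travel":[0,0,1],"turn":6},
  {"claw":-1,"travel":[0,0,0],"turn":0},
  {"claw":-1,"travel":[0,0,0],"turn":0},
])

```text
time: 4.1
ee_pos: [0.4703, 0.0047, 0.2111]
tcp_rot: [179.9, -0.0, 75.0]
wrist_force: [0.4, -0.3, -0.0]
opening: -0.0
```

```bash
python3 - <<'E'
from h import *
A=viewer.camera("scene");B=viewer.camera("top")
g=lambda c:np.clip((c/255.)**.5*255,0,255).astype('uint8')
cv2.imwrite("pics/s4.png",g(cv2.resize(A[280:370,310:410],None,fx=6,fy=6,interpolation=cv2.INTER_CUBIC)))
cv2.imwrite("pics/t4.png",g(cv2.resize(B[200:290,360:460],None,fx=6,fy=6,interpolation=cv2.INTER_CUBIC)))
o=status.get_obs();p=o['ee_pos'];print(p,o['tcp_rot'],o['wrist_force'],o['time'])
print((proj("scene",p-[0,0,.173])-[310,280])*6,(proj("top",p-[0,0,.173])-[360,200])*6)
E
```

```text
[0.47031807 0.00466195 0.21099553] [ 1.79916641e+02 -2.31355093e-02  7.49890742e+01] [ 0.13748935 -0.53138     0.18843881] 4.2
[[303.00739492 377.27153766]] [[364.4027671  324.50413606]]
```

View pics/s4.png

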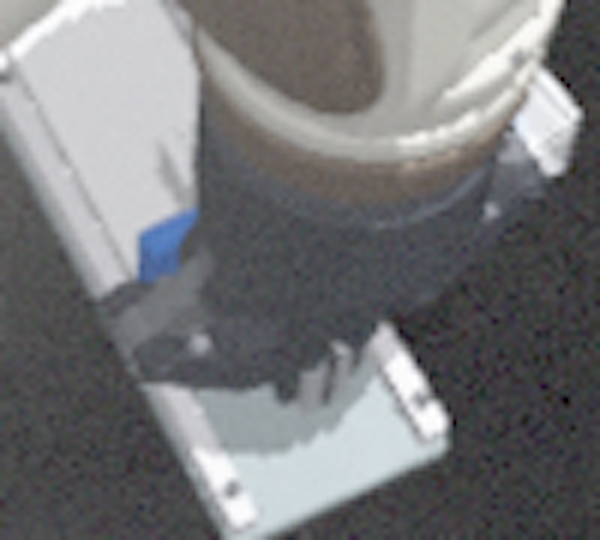

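View pics/t4.png

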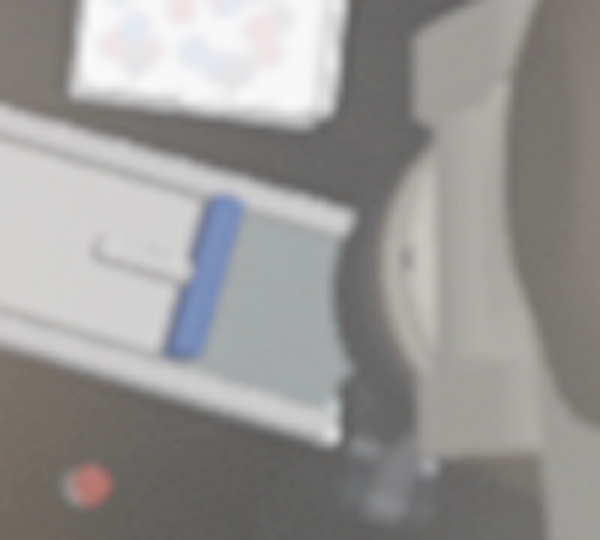

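```bash
python3 - <<'E'
from h import *
u=np.array([.2622,.965]);v=np.array([.965,-.2622]);t=np.array([.4703,.0047])
for n,o,L in(("scene",(310,280),[(105,305),(140,380),(135,340),(200,345),(545,150),(490,210)]),("top",(360,200),[(350,490),(380,520),(345,380),(430,465)])):
  for q in L:
    px=(o[0]+q[0]/6,o[1]+q[1]/6)
    print(n,q,["z%.2f x%.3f y%.3f"%(z,(plane(n,[px],z)[0,:2]-t)@v,(plane(n,[px],z)[0,:2]-t)@u) for z in(.07,.08,.09,.1,.11,.12)])
E
```

```text
scene (105, 305) ['z0.07 x-0.047 y0.033', 'z0.08 x-0.050 y0.029', 'z0.09 x-0.052 y0.024', 'z0.10 x-0.054 y0.020', 'z0.11 x-0.056 y0.016', 'z0.12 x-0.059 y0.012']
scene (140, 380) ['z0.07 x-0.049 y0.008', 'z0.08 x-0.051 y0.004', 'z0.09 x-0.053 y0.001', 'z0.10 x-0.056 y-0.003', 'z0.11 x-0.058 y-0.007', 'z0.12 x-0.060 y-0.010']
scene (135, 340) ['z0.07 x-0.045 y0.019', 'z0.08 x-0.047 y0.016', 'z0.09 x-0.049 y0.012', 'z0.10 x-0.052 y0.008', 'z0.11 x-0.054 y0.004', 'z0.12 x-0.056 y0.000']
scene (200, 345) ['z0.07 x-0.029 y0.010', 'z0.08 x-0.032 y0.006', 'z0.09 x-0.034 y0.003', 'z0.10 x-0.037 y-0.001', 'z0.11 x-0.039 y-0.005', 'z0.12 x-0.042 y-0.009']
scene (545, 150) ['z0.07 x0.088 y0.019', 'z0.08 x0.084 y0.015', 'z0.09 x0.080 y0.011', 'z0.10 x0.076 y0.008', 'z0.11 x0.072 y0.004', 'z0.12 x0.068 y-0.000']
scene (490, 210) ['z0.07 x0.064 y0.010', 'z0.08 x0.060 y0.006', 'z0.09 x0.056 y0.002', 'z0.10 x0.053 y-0.001', 'z0.11 x0.049 y-0.005', 'z0.12 x0.045 y-0.009']
top (350, 490) ['z0.07 x-0.052 y-0.003', 'z0.08 x-0.053 y-0.001', 'z0.09 x-0.053 y0.001', 'z0.10 x-0.054 y0.003', 'z0.11 x-0.055 y0.005', 'z0.12 x-0.055 y0.006']
top (380, 520) ['z0.07 x-0.058 y-0.014', 'z0.08 x-0.059 y-0.012', 'z0.09 x-0.059 y-0.010', 'z0.10 x-0.060 y-0.008', 'z0.11 x-0.060 y-0.006', 'z0.12 x-0.061 y-0.004']
top (345, 380) ['z0.07 x-0.021 y0.007', 'z0.08 x-0.022 y0.009', 'z0.09 x-0.023 y0.011', 'z0.10 x-0.024 y0.012', 'z0.11 x-0.025 y0.014', 'z0.12 x-0.026 y0.016']
top (430, 465) ['z0.07 x-0.038 y-0.024', 'z0.08 x-0.039 y-0.022', 'z0.09 x-0.040 y-0.020', 'z0.10 x-0.041 y-0.017', 'z0.11 x-0.041 y-0.015', 'z0.12 x-0.042 y-0.013']
```

```bash
python3 - <<'E'
from h import *
from scipy.optimize import brentq
u=np.array([.2622,.965]);v=np.array([.965,-.2622]);t=np.array([.4703,.0047])
for q in[(140,382),(170,387),(200,388),(230,389),(260,391),(285,402),(310,400),(345,395)]:
  px=(310+q[0]/6,280+q[1]/6)
  for s in(-.011,-.014):
    f=lambda z:(plane("scene",[px],z)[0,:2]-t)@u-s
    z=brentq(f,-.1,.3);print(q,s,"above tip %.3f x %.3f"%(z-.038,(plane("scene",[px],z)[0,:2]-t)@v))
E
```

```text
(140, 382) -0.011 above tip 0.082 x -0.060
(140, 382) -0.014 above tip 0.090 x -0.062
(170, 387) -0.011 above tip 0.069 x -0.051
(170, 387) -0.014 above tip 0.078 x -0.053
(200, 388) -0.011 above tip 0.059 x -0.042
(200, 388) -0.014 above tip 0.067 x -0.044
(230, 389) -0.011 above tip 0.048 x -0.032
(230, 389) -0.014 above tip 0.057 x -0.034
(260, 391) -0.011 above tip 0.036 x -0.022
(260, 391) -0.014 above tip 0.045 x -0.025
(285, 402) -0.011 above tip 0.019 x -0.013
(285, 402) -0.014 above tip 0.028 x -0.016
(310, 400) -0.011 above tip 0.012 x -0.005
(310, 400) -0.014 above tip 0.020 x -0.007
(345, 395) -0.011 above tip 0.002 x 0.007
(345, 395) -0.014 above tip 0.011 x 0.005
```

Call:
move_arm([
  {"claw":-1,"travel":[0,0,0.8],"turn":0},
  {"claw":-1,"travel":[1,0,0],"turn":0},
  {"claw":-1,"travel":[1,0,0],"turn":0},
  {"claw":-1,"travel":[0.5,0,0],"turn":0},
  {"claw":-1,"travel":[0,0,0],"turn":0},
])

```text
time: 4.62
ee_pos: [0.4768, 0.0301, 0.2018]
tcp_rot: [180.0, -0.0, 74.9]
wrist_force: [-0.9, 0.1, -0.1]
opening: 0.0002
```

Call:
move_arm([
  {"claw":-1,"travel":[0.4,0,0],"turn":0},
  {"claw":-1,"travel":[0.4,0,0],"turn":0},
  {"claw":-1,"travel":[0.4,0,0],"turn":0},
  {"claw":-1,"travel":[0.4,0,0],"turn":0},
  {"claw":-1,"travel":[0.4,0,0],"turn":0},
])

```text
time: 5.03
ee_pos: [0.4818, 0.0483, 0.2018]
tcp_rot: [180.0, 0.0, 74.8]
wrist_force: [-0.9, -1.9, 0.5]
opening: -0.0003
```

```bash
cat > look.py <<'E'
from h import *
import sys
A=viewer.camera("scene");B=viewer.camera("top")
g=lambda c:np.clip((c/255.)**.6*255,0,255).astype('uint8')
a=cv2.resize(A[230:370,260:420],None,fx=4,fy=4,interpolation=cv2.INTER_CUBIC)
b=cv2.resize(B[170:310,300:460],None,fx=4,fy=4,interpolation=cv2.INTER_CUBIC)
cv2.imwrite(f"pics/a{sys.argv[1]}.png",g(a));cv2.imwrite(f"pics/b{sys.argv[1]}.png",g(b))
o=status.get_obs();p=o['ee_pos'];d=p[:2]-[.5321,.2302]
print(p,o['tcp_rot'],o['wrist_force'],o['time'],"press x %.4f y %.4f"%(d@[.965,-.2622],d@[.2622,.965]))
E
python3 look.py 5
```

```text
[0.48189685 0.04850267 0.20170663] [ 1.79996782e+02 -1.30795112e-02  7.48171846e+01] [-0.62597811 -0.12945936 -0.29559522] 5.1333 press x -0.0008 y -0.1885
```

View pics/b5.png

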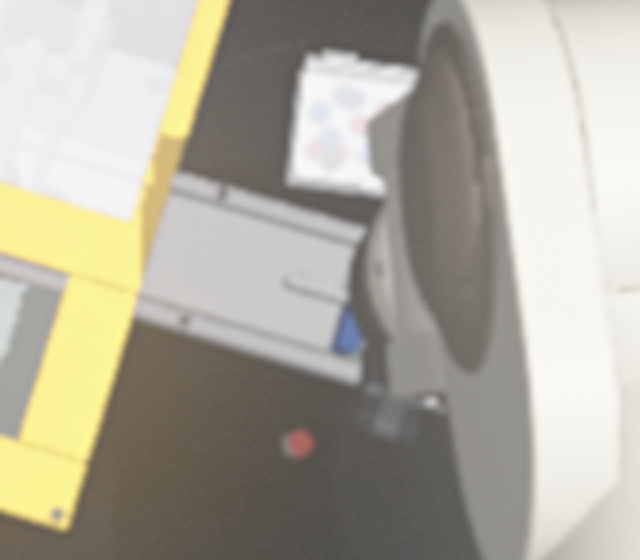

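View pics/a5.png

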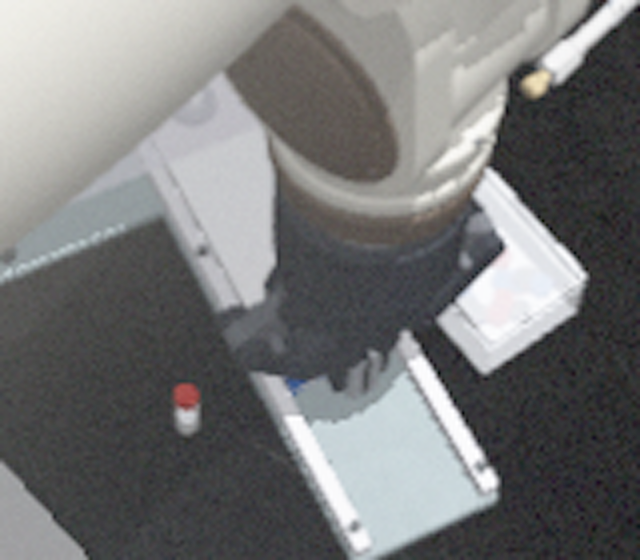

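Call:
move_arm([
  {"claw":-1,"travel":[0.3,0,0],"turn":0},
  {"claw":-1,"travel":[0.3,0,0],"turn":0},
  {"claw":-1,"travel":[0.3,0,0],"turn":0},
  {"claw":-1,"travel":[0.3,0,0],"turn":0},
  {"claw":-1,"travel":[0.2,0,0],"turn":0},
])

```text
time: 5.55
ee_pos: [0.4855, 0.0619, 0.2017]
tcp_rot: [180.0, -0.0, 74.8]
wrist_force: [-0.5, -1.6, 0.8]
opening: -0.0001
```

Call:
move_arm([
  {"claw":-1,"travel":[0.2,0,0],"turn":0},
  {"claw":-1,"travel":[0.2,0,0],"turn":0},
  {"claw":-1,"travel":[0.1,0,0],"turn":0},
  {"claw":-1,"travel":[0.1,0,0],"turn":0},
])

```text
time: 5.88
ee_pos: [0.487, 0.0675, 0.2017]
tcp_rot: [180.0, 0.0, 74.8]
wrist_force: [-0.9, -0.3, 1.2]
opening: 0.0
```

Call:
move_arm([
  {"claw":-1,"travel":[0.1,0,0],"turn":0},
  {"claw":-1,"travel":[0.1,0,0],"turn":0},
])

```text
time: 6.05
ee_pos: [0.4875, 0.0693, 0.2017]
tcp_rot: [-180.0, 0.0, 74.8]
wrist_force: [-0.9, -2.1, -0.2]
opening: -0.0
```

Call:
move_arm([
  {"claw":-1,"travel":[0.1,0,0],"turn":0},
  {"claw":-1,"travel":[0.1,0,0],"turn":0},
])

```text
time: 6.22
ee_pos: [0.488, 0.0713, 0.2017]
tcp_rot: [-180.0, 0.0, 74.8]
wrist_force: [-0.7, -5.1, 1.4]
opening: 0.0002
```

Call:
move_arm([
  {"claw":-1,"travel":[0.1,0,0],"turn":0},
  {"claw":-1,"travel":[0.1,0,0],"turn":0},
])

```text
time: 6.38
ee_pos: [0.4882, 0.0721, 0.2017]
tcp_rot: [180.0, 0.3, 74.7]
wrist_force: [-5.0, -17.8, 5.9]
opening: -0.0001
```

Call:
move_arm([
  {"claw":-1,"travel":[0,0,0],"turn":0},
  {"claw":-1,"travel":[0,0,0],"turn":0},
  {"claw":-1,"travel":[0,0,0],"turn":0},
  {"claw":-1,"travel":[0,0,0],"turn":0},
])

```text
time: 6.72
ee_pos: [0.4882, 0.072, 0.2017]
tcp_rot: [-180.0, 0.2, 74.7]
wrist_force: [-4.0, -12.8, 4.2]
opening: 0.0001
```

Call:
move_arm([
  {"claw":-1,"travel":[-0.5,0,0],"turn":0},
  {"claw":-1,"travel":[-1.5,0,0],"turn":0},
  {"claw":-1,"travel":[-1.5,0,-1],"turn":0},
  {"claw":-1,"travel":[-1.5,0,-3],"turn":0},
  {"claw":-1,"travel":[0,0,-4],"turn":0},
])

```text
time: 7.13
ee_pos: [0.474, 0.0234, 0.28]
tcp_rot: [-179.7, 0.1, 74.7]
wrist_force: [0.3, -0.0, -0.1]
opening: -0.0001
```

Call:
move_arm([
  {"claw":-1,"travel":[0,0,-4],"turn":-7},
  {"claw":-1,"travel":[0,0,-4],"turn":-7},
  {"claw":-1,"travel":[0,0,-3],"turn":-7},
  {"claw":-1,"travel":[0,0,0],"turn":-7},
  {"claw":-1,"travel":[0,0,0],"turn":-7},
])

```text
time: 7.55
ee_pos: [0.4758, 0.025, 0.3941]
tcp_rot: [179.7, 0.0, 110.2]
wrist_force: [-0.7, -0.4, -0.6]
opening: -0.0001
```

```bash
python3 look.py 6
```

```text
[0.47554839 0.02500543 0.39209341] [ 1.79930075e+02 -1.72208652e-02  1.09932532e+02] [-0.24053249 -0.52825309  1.28246813] 7.65 press x -0.0008 y -0.2128
```

View pics/b6.png

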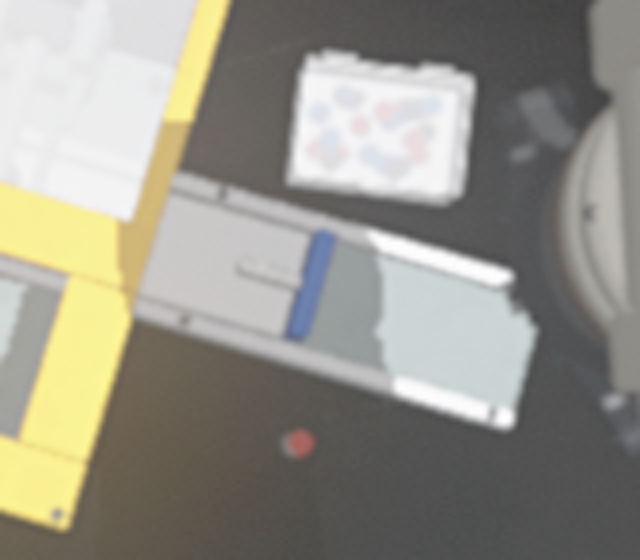

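View pics/a6.png

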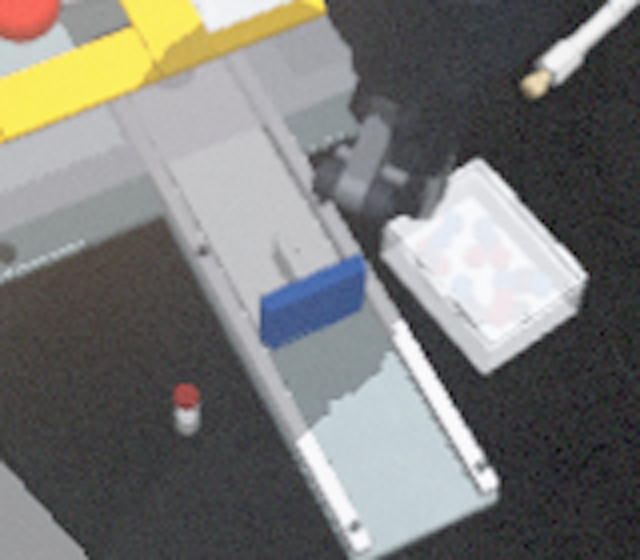

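```bash
python3 - <<'E'
from h import *
for n,o,L in(("top",(300,170),[(335,234),(306,340)]),("scene",(260,230),[(364,264),(263,302)])):
    b=plane(n,[(o[0]+x/4-.3,o[1]+y/4-.3) for x,y in L],.05).mean(0)[:2]-[.5321,.2302]
    print(n,"y %.4f x %.4f"%(b@[.2622,.965],b@[.965,-.2622]))
E
```

```text
top y -0.1539 x -0.0009
scene y -0.1493 x 0.0001
```

```bash
python3 - <<'E'
from h import *
print(plane("top",[(255,195),(262,165),(0,185),(120,212)],0),plane("scene",[(240,188),(203,150),(300,180)],0))
print(plane("top",[(265,0),(220,120),(0,185)],.3))
E
```

```text
[[0.57981755 0.31846407 0.        ]
 [0.63947931 0.3072258  0.        ]
 [0.58841476 0.82186863 0.        ]
 [0.54039715 0.57835415 0.        ]] [[5.40210051e-01 4.48829066e-01 1.11022302e-16]
 [5.45043876e-01 6.00051077e-01 0.00000000e+00]
 [6.52759607e-01 3.79036093e-01 0.00000000e+00]]
[[0.80408057 0.27635579 0.3       ]
 [0.6274265  0.32997771 0.3       ]
 [0.53164522 0.62292528 0.3       ]]
```

Call:
move_arm([
  {"claw":-1,"travel":[0,0,0],"turn":-7},
  {"claw":-1,"travel":[0,0,0],"turn":-7},
  {"claw":-1,"travel":[0,0,0],"turn":-7},
  {"claw":-1,"travel":[0,0,0],"turn":-7},
  {"claw":-1,"travel":[0,0,0],"turn":-7},
])

```text
time: 8.07
ee_pos: [0.4754, 0.025, 0.3912]
tcp_rot: [-180.0, -0.1, 144.9]
wrist_force: [0.3, -0.5, -0.3]
opening: 0.0001
```

Call:
move_arm([
  {"claw":-1,"travel":[0,0,0],"turn":-7},
  {"claw":-1,"travel":[0,0,0],"turn":-7},
  {"claw":-1,"travel":[0,0,0],"turn":-5.5},
  {"claw":-1,"travel":[0,0,0],"turn":0},
])

```text
time: 8.4
ee_pos: [0.4754, 0.025, 0.3912]
tcp_rot: [180.0, -0.0, 164.3]
wrist_force: [0.3, -0.5, 0.6]
opening: 0.0
```

Call:
move_arm([
  {"claw":-1,"travel":[0.9,2.6,0],"turn":0},
  {"claw":-1,"travel":[0.9,2.6,0],"turn":0},
  {"claw":-1,"travel":[0.9,2.6,0],"turn":0},
  {"claw":-1,"travel":[0.9,2.6,0],"turn":0},
  {"claw":-1,"travel":[0.9,2.6,0],"turn":0},
])

```text
time: 8.82
ee_pos: [0.467, 0.1635, 0.3914]
tcp_rot: [180.0, -0.0, 163.9]
wrist_force: [1.0, -0.2, 0.2]
opening: -0.0
```

Call:
move_arm([
  {"claw":-1,"travel":[0.9,2.7,0],"turn":0},
  {"claw":-1,"travel":[0.9,2.7,0],"turn":0},
  {"claw":-1,"travel":[0.9,2.8,0],"turn":0},
  {"claw":-1,"travel":[0,0,0],"turn":0},
])

```text
time: 9.15
ee_pos: [0.4631, 0.2522, 0.3907]
tcp_rot: [180.0, -0.1, 164.1]
wrist_force: [-0.0, 0.1, -0.5]
opening: 0.0003
```

```bash
python3 look.py 7; python3 - <<'E'
from h import *
for n in("top","scene"): cv2.imwrite(f"pics/{n}7.png",viewer.camera(n))
E
```

```text
[0.46329058 0.24936914 0.39103104] [-1.79954664e+02 -5.27577027e-02  1.64118527e+02] [-0.82271612 -0.32718287 -0.17727269] 9.25 press x -0.0714 y 0.0005
```

View pics/scene7.png

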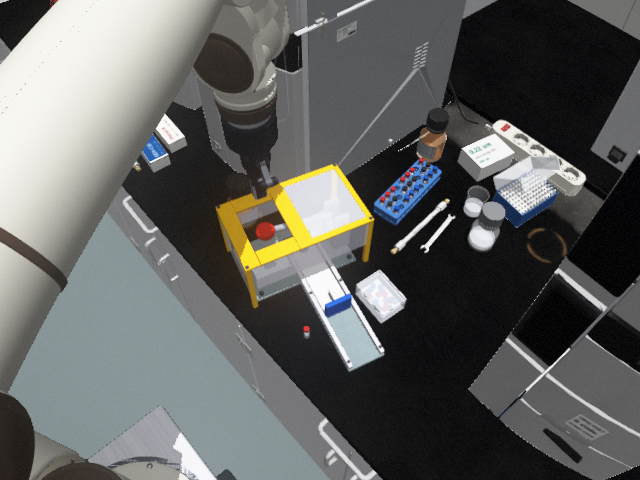

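View pics/top7.png

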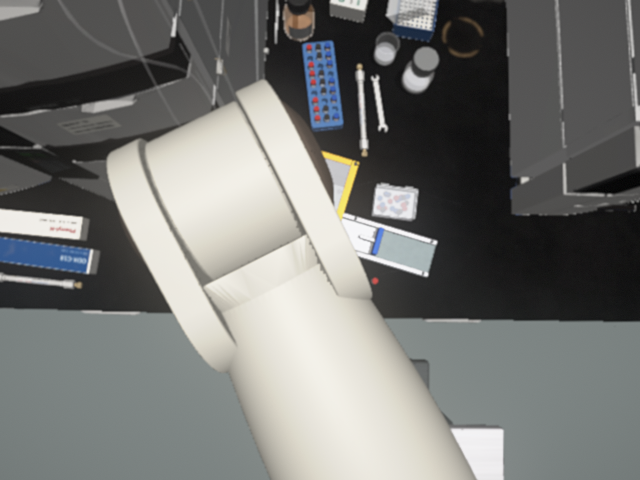

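Call:
move_arm([
  {"claw":-1,"travel":[0,0,2],"turn":0},
  {"claw":-1,"travel":[0,0,2],"turn":0},
  {"claw":-1,"travel":[0,0,2],"turn":0},
  {"claw":-1,"travel":[0,0,0.9],"turn":0},
  {"claw":-1,"travel":[0,0,0],"turn":0},
])

```text
time: 9.77
ee_pos: [0.4633, 0.2474, 0.3208]
tcp_rot: [-179.9, -0.1, 164.1]
wrist_force: [-0.4, -0.4, -0.1]
opening: -0.0
```

```bash
python3 - <<'E'
from h import *
A=viewer.camera("scene")
g=lambda c:np.clip((c/255.)**.6*255,0,255).astype('uint8')
cv2.imwrite("pics/s8.png",g(cv2.resize(A[140:270,200:330],None,fx=4.5,fy=4.5,interpolation=cv2.INTER_CUBIC)))
o=status.get_obs();p=o['ee_pos'];print(p,o['tcp_rot'],o['wrist_force'],o['time'])
print((proj("scene",p-[0,0,.173])-[200,140])*4.5)
E
```

```text
[0.46346901 0.2476241  0.32238811] [-1.79948268e+02 -5.21499953e-02  1.64168500e+02] [-0.12037746  0.34650445 -0.33037561] 9.8167
[[285.70867132 364.25703701]]
```

View pics/s8.png

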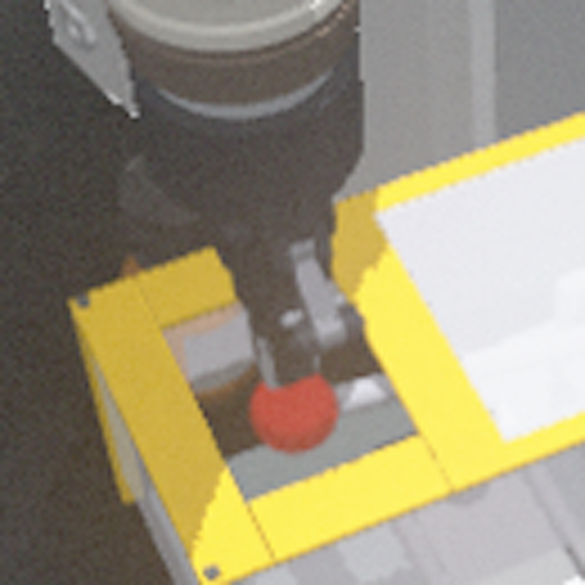

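Call:
move_arm([
  {"claw":-1,"travel":[0,0,0.8],"turn":0},
  {"claw":-1,"travel":[0,0,0.8],"turn":0},
  {"claw":-1,"travel":[0,0,0.5],"turn":0},
  {"claw":-1,"travel":[0,0,0.5],"turn":0},
  {"claw":-1,"travel":[0,0,0],"turn":0},
])

```text
time: 10.23
ee_pos: [0.4634, 0.2485, 0.296]
tcp_rot: [-180.0, -0.0, 164.3]
wrist_force: [-0.4, -0.1, 3.7]
opening: -0.0001
```

Call:
move_arm([
  {"claw":-1,"travel":[0,0,0.4],"turn":0},
  {"claw":-1,"travel":[0,0,0.4],"turn":0},
  {"claw":-1,"travel":[0,0,0],"turn":0},
])

```text
time: 10.48
ee_pos: [0.4633, 0.2487, 0.2888]
tcp_rot: [180.0, -0.0, 164.3]
wrist_force: [-2.2, 1.0, 5.3]
opening: 0.0001
```

```bash
python3 - <<'E'
from h import *
A=viewer.camera("scene")
g=lambda c:np.clip((c/255.)**.6*255,0,255).astype('uint8')
cv2.imwrite("pics/s9.png",g(cv2.resize(A[140:270,200:330],None,fx=4.5,fy=4.5,interpolation=cv2.INTER_CUBIC)))
o=status.get_obs();p=o['ee_pos'];print(p,o['tcp_rot'],o['wrist_force'],o['time'])
E
```

```text
[0.46338758 0.24867375 0.28912779] [ 1.79960020e+02 -5.79678318e-03  1.64312352e+02] [-3.40799091  1.0577369   5.25238637] 10.5333
```

View pics/s9.png

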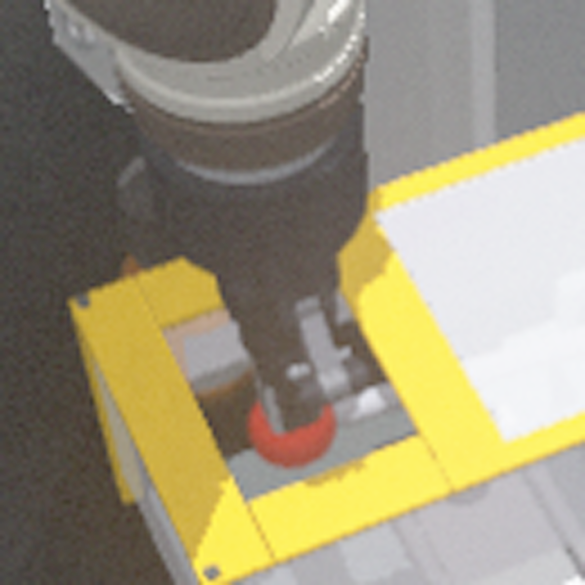

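Call:
move_arm([
  {"claw":-1,"travel":[0,0,0.4],"turn":0},
  {"claw":-1,"travel":[0,0,0.4],"turn":0},
  {"claw":-1,"travel":[0,0,0.4],"turn":0},
  {"claw":-1,"travel":[0,0,0],"turn":0},
])

```text
time: 10.87
ee_pos: [0.4633, 0.2487, 0.277]
tcp_rot: [179.9, -0.0, 164.3]
wrist_force: [-4.3, 1.6, 7.7]
opening: -0.0003
```

Call:
move_arm([
  {"claw":-1,"travel":[0,0,0.3],"turn":0},
  {"claw":-1,"travel":[0,0,0.3],"turn":0},
  {"claw":-1,"travel":[0,0,0],"turn":0},
])

```text
time: 11.12
ee_pos: [0.4632, 0.2488, 0.2713]
tcp_rot: [179.9, -0.0, 164.3]
wrist_force: [-5.7, 1.9, 7.9]
opening: 0.0002
```

Call:
move_arm([
  {"claw":-1,"travel":[0,0,0.1],"turn":0},
  {"claw":-1,"travel":[0,0,0.1],"turn":0},
  {"claw":-1,"travel":[0,0,0],"turn":0},
])

```text
time: 11.37
ee_pos: [0.4631, 0.2488, 0.2699]
tcp_rot: [179.9, -0.0, 164.3]
wrist_force: [-7.6, 2.4, 8.4]
opening: -0.0001
```

Call:
move_arm([
  {"claw":-1,"travel":[0,0,0.1],"turn":0},
  {"claw":-1,"travel":[0,0,0.1],"turn":0},
  {"claw":-1,"travel":[0,0,0],"turn":0},
])

```text
time: 11.62
ee_pos: [0.463, 0.2488, 0.2696]
tcp_rot: [179.9, 0.0, 164.3]
wrist_force: [-11.8, 0.4, 21.1]
opening: 0.0002
```

Call:
move_arm([
  {"claw":-1,"travel":[0,0,0],"turn":0},
  {"claw":-1,"travel":[0,0,0],"turn":0},
  {"claw":-1,"travel":[0,0,0],"turn":0},
  {"claw":-1,"travel":[0,0,0],"turn":0},
  {"claw":-1,"travel":[0,0,0],"turn":0},
])

```text
time: 12.03
ee_pos: [0.4629, 0.2488, 0.2695]
tcp_rot: [179.9, 0.0, 164.3]
wrist_force: [-11.5, 0.3, 20.6]
opening: 0.0001
```

```bash
python3 - <<'E'
from h import *
A=viewer.camera("scene")
g=lambda c:np.clip((c/255.)**.6*255,0,255).astype('uint8')
cv2.imwrite("pics/s10.png",g(cv2.resize(A[140:270,200:330],None,fx=4.5,fy=4.5,interpolation=cv2.INTER_CUBIC)))
E
```

Call:
move_arm([
  {"claw":-1,"travel":[0,0,0],"turn":0},
  {"claw":-1,"travel":[0,0,0],"turn":0},
  {"claw":-1,"travel":[0,0,0],"turn":0},
  {"claw":-1,"travel":[0,0,0],"turn":0},
  {"claw":-1,"travel":[0,0,0],"turn":0},
])

```text
time: 12.5
ee_pos: [0.4629, 0.2488, 0.2695]
tcp_rot: [179.9, 0.0, 164.3]
wrist_force: [-11.8, -1.4, 21.4]
opening: -0.0002
```

View pics/s10.png

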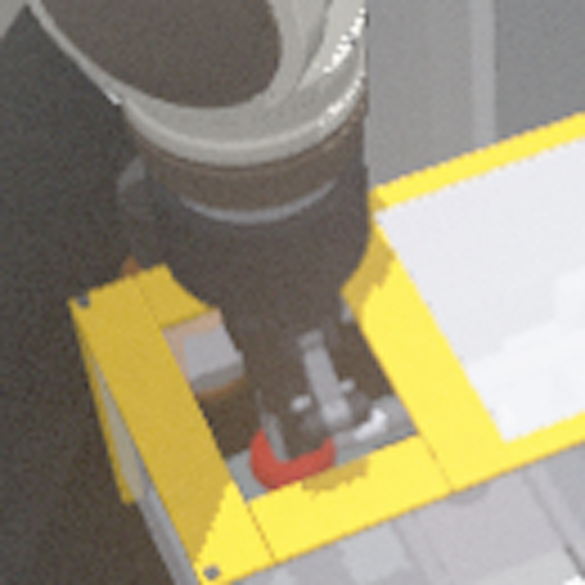

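Call:
move_arm([
  {"claw":-1,"travel":[0,0,-0.5],"turn":0},
  {"claw":-1,"travel":[0,0,-0.8],"turn":0},
  {"claw":-1,"travel":[0,0,-0.8],"turn":0},
  {"claw":-1,"travel":[0,0,-0.8],"turn":0},
  {"claw":-1,"travel":[0,0,-1],"turn":0},
])

```text
time: 12.92
ee_pos: [0.4635, 0.2484, 0.3061]
tcp_rot: [-180.0, -0.0, 164.3]
wrist_force: [-0.5, -0.0, -0.7]
opening: 0.0001
```

Call:
move_arm([
  {"claw":-1,"travel":[0,0,-2],"turn":0},
  {"claw":-1,"travel":[0,0,-2],"turn":0},
  {"claw":-1,"travel":[0,0,-3],"turn":0},
  {"claw":-1,"travel":[0,0,-3],"turn":0},
  {"claw":-1,"travel":[0,0,0],"turn":0},
])

```text
time: 13.33
ee_pos: [0.4634, 0.2485, 0.4115]
tcp_rot: [179.7, 0.3, 164.3]
wrist_force: [0.7, -0.4, 1.3]
opening: -0.0
```

```bash
python3 look.py 11; python3 - <<'E'
from h import *
A=viewer.camera("scene")
cv2.imwrite("pics/s11.png",cv2.resize(A[140:380,200:420],None,fx=2.5,fy=2.5,interpolation=cv2.INTER_CUBIC))
h=cv2.cvtColor(A,cv2.COLOR_BGR2HSV);m=cv2.inRange(h,(0,150,100),(8,255,255));m[:, :240]=0;m[:, 300:]=0;m[:200]=0;m[260:]=0
M=cv2.moments(m,True);print(M['m00'],M['m10']/M['m00'],M['m01']/M['m00'])
E
```

```text
[0.46361035 0.24857063 0.40674893] [1.79935665e+02 5.66236398e-02 1.64299293e+02] [ 0.43347638  0.55561149 -0.82166526] 13.4333 press x -0.0709 y -0.0002
282.0 264.70212765957444 230.5212765957447
```

View pics/s11.png

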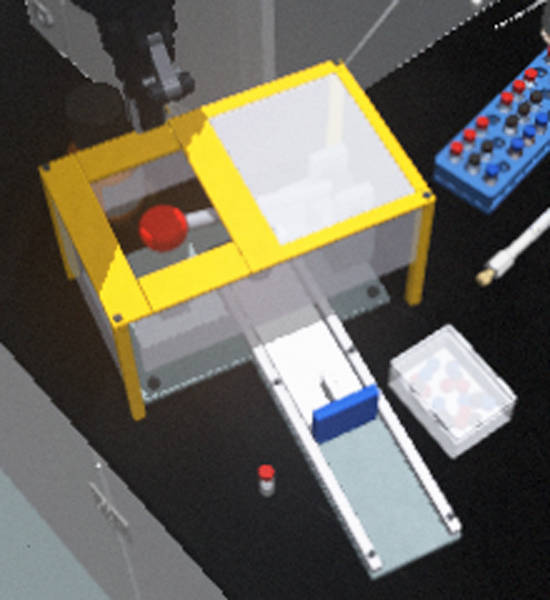

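```bash
python3 -c "
from workcell import bot; print(bot.job_done())"
```

```text
the job is handed in; nothing more can be done
None
```

The vial was crimped and the job was handed in at about 13.4 s of the 51 s. No verdict was reported, so these are my own readings.

- **Carriage:** I pushed it with the closed fingertips until the wrist force rose to about 18 N at the stop. With the tool clear, the push face measured at y = -0.154 m (top view) and -0.149 m (scene view), against -0.155 m expected at home. The two views differ by about 5 mm. The last picture, after the press, shows the plate still there, though I did not measure it again.
- **Lever:** I pressed straight down through the window. Contact began at about 0.298 m TCP height and the pad went down about 28.5 mm. The force then jumped from about 8 N to 21 N at the stop, and I held it there for about 0.9 s.
- **Release:** In the scene picture the pad went back to pixel (264.7, 230.5), against (264.5, 230.3) at the start. The wrist force fell to noise level.
- **Guard and loose items:** I saw no sign of touching the guard. In the last scene picture the cap box and the red-capped vial stand where they were. The amber bottle was mostly hidden behind the guard, so I did not check its position again; nothing came near it.

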